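Set the blow-off air valve and shut its guard

ROBOT

A 7-joint arm with a two-finger parallel gripper is mounted at the origin on a cart in front of the work surface, level with it; the furniture and walls round the work are solid. World frame = base frame: x ahead of the robot, y to its left, z up, the work surface at z = 0. Lengths are in m, angles in rad, forces in N, time in s.
With the tool pointing down it reaches from about 0.425 to 0.875 m from the base axis. Payload 4.7 kg.
Tool frame: the origin (TCP) lies midway between the tips of the shut fingers; the grasp point (between the pads) lies ctrl.grasp_offset behind it (ctrl.grasp_offset is the distance from the TCP to the grasp point, in m); z points along the fingers, y is the line along which they close (so a half turn about z gives the same grasp; the last joint's range is limited). The gripper opens to 87 mm and grips with 3 to 60 N. Pads are 19 mm wide; open, the fingers measure 117 mm over their backs; the gripper's body (75 mm by 190 mm) begins 51 mm behind the grasp point.
Start: joints at [1.359, 0.321, -0.07, 1.45, 0.023, 1.371, -0.057], TCP at [0.146, -0.634, 0.223] pointing down, gripper open.
Joint ranges: [-2.86, 2.86], [-0.3, 2.09], [-1.38, 1.24], [0.06, 2.45], [-1.56, 4.7], [0.09, 2.05], [-2.69, 2.69]. Speed limits (rad/s): [2.57, 2.57, 3.14, 3.14, 3.14, 3.14, 3.14].

INTERFACE

Orientations are given as a rotation vector (axis times angle).
In Python, from bench import ctrl gives the robot as it stands. The module is installed in compiled form; this text tells all that it offers.
- The arm moves only by the tool jog_arm, never from a script. Its argument "moves" is one flat list of numbers, 7 for each row, row after row: the shift along the tool's x, y, z in units of 30 cm (1.0 is 30 cm), then the turn, a rotation vector about the tool's x, y, z in units of 60 degrees (1.0 is 60 degrees), then the gripper's target within -1 to 1 (fully open at 1, half-way at 0, shut at -1). In form: [x, y, z, wx, wy, wz, fingers, x, y, z, wx, wy, wz, fingers, ...]. A call has exactly 8 rows; each row is the pose to reach, as a shift and turn from the pose commanded when the call began, along the tool's axes at that moment; what a row does not reach only later rows make up. A row lasts 1/8 s, in which the tool goes at most 62.5 mm and 10.7 degrees, less where a joint would pass 70% of its speed; a pose out of reach is approached as far as the arm can. A call with a number of a shift or a turn outside -1 to 1 is refused whole. A call with a gripper value outside its range is refused whole. The fingers move at their own pace and stop on an object; "newtons" is the grip in N (left out, the last holds). Time passes only in rows, so rows that repeat a pose let the fingers close, or fill a call up. It gives the time, the measured TCP pose, the force, the opening and the grip force at its end, in the units of the state.
- ctrl.get_state(): the state, without advancing time (a new reading comes with each control period).
- ctrl.get_image(name): name is "scene" or "side" or "wrist"; returns a dict with "pixels" (420x560x3 uint8, red, green, blue), "fx", "fy", "cx", "cy" (pixels), "xyz" and "rotation" of the camera in the world; the wrist camera has in their place "tool_from_camera" (4x4, takes a point from camera to tool coordinates, whose origin is the TCP and whose axes are the flange's). Camera axes: x right, y up, looking along -z (the intrinsics and any distortion apply to the point x, -y, -z); pixel columns grow to the right and rows downward; lengths in m; the calibration is good to about 2 mm. A picture is of the moment at which its call begins: read the wrist's pose just before it. There is no depth.
- ctrl.close_job(): hands the job in; it is judged then, once.
The state is a dict: "time": time; "joint_positions": joint angles; "qd": joint speeds; "joint_torque": joint torques, N m; "position": TCP position; "tool_rot": TCP orientation; "ft_force": force on the tool from outside, world axes, zero at the start; "torque": the same for the moment, N m; "grip_width": opening from 0.0 (shut) to 1.0 (fully open); "grip_force": force on a finger pad.
Only numpy, scipy, OpenCV 4.12 (cv2) and the standard library are available. Lean on these libraries where they do the work, as an engineer would, in place of code of your own. Each camera call takes 0.05 s, during which the arm holds its last target. There are 200 camera calls.

TASK

Set the saw's blow-off air valve: turn its lever until it points straight at the upright tab of the setting pointer on the dial, without shifting the pointer. Then slide the guard fully shut over the valve and let go. Leave the things lying around where they are.

Things in the scene. Friction and masses are not known exactly. Their poses are not given: they have to be found in the camera images.
- valve_station: Fixed air valve station: grey base plate 190 x 430 x 10 mm (x -133..57, y -155..275) with pipe along y, ball valve, dial band, lever, pointer, sliding guard. Origin on the table under the lever's vertical axis, z up; at yaw 0, x points away from the robot, y to its left. All but lever, guard and pointer tab lies below z = 58 mm.
- valve_lever (a joint): Angle of the valve lever in rad about the station's vertical origin axis: 0 = closed, lever points along the station's -x; 1.57 = open, it points along the station's -y (grows anticlockwise seen from above). It stays where it is left; turning it takes about 0.15 N m.
- lever_grip (a point): Grip point in the black rubber sleeve of the lever, 68 mm from the lever's axis, z = 81 mm. The sleeve is 62 mm long (33 to 95 mm from the axis), 20 mm wide, 22 mm high (z = 70 to 92). Below it are only the dial band (top 48 mm) and the pointer's arm (top 53 mm). x axis: along the lever, from tip to axis.
- pointer (a joint): Angle of the setting pointer in rad, measured about the same axis and in the same sense as the lever's angle: the lever points at it when both angles are equal. It is stiff and must not be shifted.
- pointer_tab (a point): Top of the pointed upright tab ending the flat dark steel pointer arm, 108 mm from the lever's axis, z = 77 mm, just beyond the lever's tip, which passes it freely; tab 5 mm thick, 12 mm wide, 28 mm high. x axis: along the pointer, from tab to axis.
- guard (a joint): Guard's place on its rails in m: 0 = fully shut over the valve, at its stop; 0.235 = fully open; grows along the station's +y. Takes 3 N, stays where left. Aluminium slatted tunnel (gaps too narrow to reach through) open at both ends, 155 mm long (y), 170 wide (x), top at z = 108 mm; shut, it spans station y -123..32 mm and clears the lever at any angle.
- guard_handle (a point): Middle of the black bar handle on the guard, z = 142 mm: a bar 106 mm long along the station's x, 16 x 16 mm thick, on two feet 90 mm apart, 26 mm free beneath it. At guard = 0 it lies at station x = -36, y = -45.5 mm; it moves along y with the guard.
- chisel: Wood-handled chisel 232 mm long, 29 mm high, lying on the table in front of the station: leave alone. Origin under its middle.
- bit_case: Shut case of screwdriver bits, 62 x 88 x 26 mm, lying behind the station: leave alone. Origin under its middle.
- white_box: White cardboard box 68 x 94 x 57 mm left of the station: leave alone. Origin under its middle.
- tape_measure: Tape measure 39 x 92 x 72 mm left of the station: leave alone. Origin under its middle.
- screw_box_b: Brown cardboard box 44 x 58 x 43 mm right of the station: leave alone. Origin under its middle.
- screw_jar: Clear jar of screws, 64 mm across, 80 mm high, at the back right: leave alone. Origin under its middle.

How it is judged:
By the outcome, as a careful person would: the job done as asked, in the order asked, and still so for the second after the job is handed in, with the robot touching nothing.
It also fails if it takes over 51 s, if anything falls off the work surface, if the arm or the gripper's body presses on something with over 40 N, if the wrist force passes 120 N, or if a joint passes its speed limit or range.

## Working session

There is one attempt and no reset: what is moved stays moved. The work goes in short steps, Python scripts to look and compute and a tool call to move; the robot and the scene stay as the last step left them, time stands still between calls to the robot, and variables do not carry over. Pictures are saved under pics/ and viewed, at most 10 in all, crops included, and the job is handed in when it is done.

Besides the shell and the picture viewer there is one more tool, called after ">>>" as name(argument=value, ...) on one line, values as JSON. jog_arm: Moves the arm, as the interface text tells. Its arguments: {"type":"object","properties":{"moves":{"type":"array"},"newtons":{"type":"number"}},"required":["moves"]}

```bash
mkdir -p pics; python3 - <<'E'
from bench import ctrl
import cv2,numpy as np
s=ctrl.get_state();print({k:np.round(v,3) for k,v in s.items()},ctrl.grasp_offset)
for n in("scene","side","wrist"):
    i=ctrl.get_image(n);cv2.imwrite(f"pics/{n}0.png",i["pixels"][...,::-1])
    print(n,{k:np.round(v,4).tolist() for k,v in i.items() if k!="pixels"})
E
```

```text
{'time': np.float64(0.0), 'joint_positions': array([ 1.359,  0.322, -0.07 ,  1.452,  0.023,  1.371, -0.057]), 'qd': array([ 0.   , -0.001, -0.001, -0.001,  0.001,  0.001,  0.   ]), 'joint_torque': array([-1.0000e-03, -4.9129e+01, -4.0400e-01, -3.1254e+01, -6.4000e-02,
        4.4000e-02,  0.0000e+00]), 'position': array([ 0.145, -0.633,  0.221]), 'tool_rot': array([-3.12 , -0.354,  0.   ]), 'ft_force': array([-0.276, -0.009,  0.792]), 'torque': array([ 0.018,  0.066, -0.028]), 'grip_force': np.float64(0.0), 'grip_width': np.float64(0.999)} 0.0187
scene {'fx': 496.2545, 'fy': 496.2545, 'cx': 280.8641, 'cy': 204.6775, 'xyz': [-0.2549, 0.7684, 1.3584], 'rotation': [0.3592, -0.879, -2.2477]}
side {'fx': 396.9697, 'fy': 396.9697, 'cx': 276.2132, 'cy': 209.7, 'xyz': [0.5489, -0.9928, 0.8982], 'rotation': [0.8757, 0.0002, -0.0406]}
wrist {'fx': 352.9098, 'fy': 352.9098, 'cx': 277.7019, 'cy': 216.369, 'tool_from_camera': [[-0.0004, 0.9546, 0.298, 0.081], [1.0, 0.0002, 0.0007, -0.0004], [0.0006, 0.298, -0.9546, -0.1608], [0.0, 0.0, 0.0, 1.0]]}
```

View pics/scene0.png

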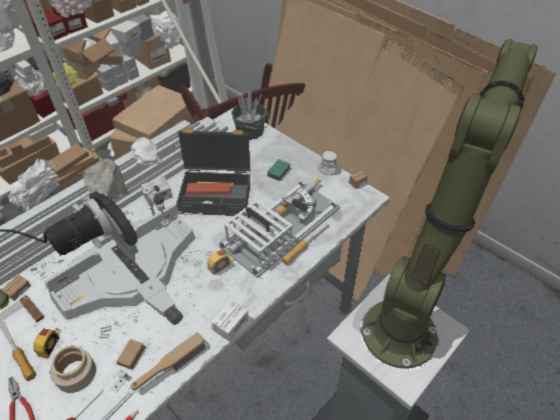

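View pics/side0.png

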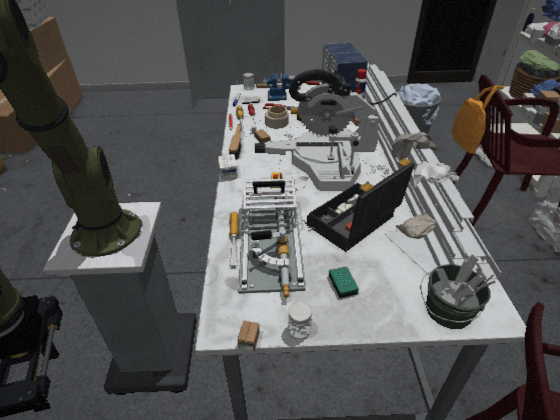

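The scene view shows the station around (285,220), with the guard open at (257,230). In the side view the station is around (270,245), with the lever at about (262,235) and the dial at (268,258). I'll enlarge both crops.

```bash
cat >h.py <<'E'
import cv2,numpy as np
from scipy.spatial.transform import Rotation as R
from bench import ctrl
def cam(n):
    s=ctrl.get_state();i=ctrl.get_image(n)
    K=np.array([[i["fx"],0,i["cx"]],[0,i["fy"],i["cy"]],[0,0,1]])
    if n=="wrist":
        T=np.eye(4);T[:3,:3]=R.from_rotvec(s["tool_rot"]).as_matrix();T[:3,3]=s["position"];T=T@np.array(i["tool_from_camera"])
        return i["pixels"],K,T[:3,:3],T[:3,3]
    return i["pixels"],K,R.from_rotvec(i["rotation"]).as_matrix(),np.array(i["xyz"])
def onz(c,uv,z):
    _,K,Rm,t=c;uv=np.atleast_2d(uv).astype(float)
    d=np.c_[(uv-K[:2,2])/K[0,0],np.ones(len(uv))]*[1,-1,-1]@Rm.T
    return t+d*((z-t[2])/d[:,2])[:,None]
def proj(c,P):
    _,K,Rm,t=c;q=(np.atleast_2d(P)-t)@Rm;q=q*[1,-1,-1];return q[:,:2]/q[:,2:]*K[0,0]+K[:2,2]
E
python3 - <<'E'
from h import *
a=cv2.imread("pics/scene0.png")[165:285,205:355];b=cv2.imread("pics/side0.png")[170:300,220:320]
a=cv2.resize(a,None,fx=5,fy=5,interpolation=2);b=cv2.resize(b,None,fx=4.5,fy=4.5,interpolation=2)
cv2.imwrite("pics/a.png",a);cv2.imwrite("pics/b.png",b)
print(b.shape, onz(cam("side"),[[241,290],[303,290],[240,210],[298,205]],0.01).round(3))
E
```

```text
(585, 450, 3) [[ 0.46  -0.275  0.01 ]
 [ 0.634 -0.284  0.01 ]
 [ 0.445  0.077  0.01 ]
 [ 0.65   0.094  0.01 ]]
```

View pics/a.png

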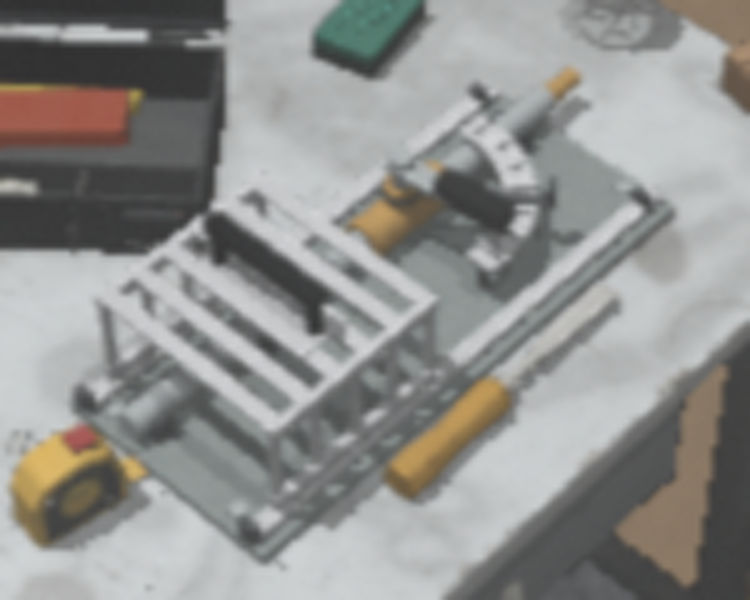

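View pics/b.png

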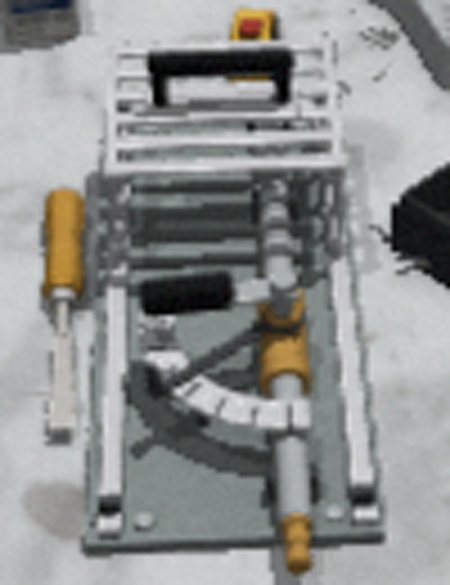

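```bash
cat >fit0.py <<'E'
from h import *
from scipy.optimize import least_squares
A=cam("scene");B=cam("side")
fa=lambda u:np.array(u)/5+[205,165]
fb=lambda u:np.array(u)/4.5+[220,170]
obs=[(B,fb([83,543]),(-.133,-.155,.01)),(B,fb([383,533]),(.057,-.155,.01)),(A,fa([262,555]),(-.133,.275,.01)),(A,fa([672,212]),(-.133,-.155,.01)),(A,fa([75,405]),(.057,.275,.01))]
def W(p,P): 
    c,s=np.cos(p[2]),np.sin(p[2]);P=np.atleast_2d(P);return np.c_[p[0]+c*P[:,0]-s*P[:,1],p[1]+s*P[:,0]+c*P[:,1],P[:,2]]
f=lambda p:np.concatenate([proj(c,W(p,P))[0]-u for c,u,P in obs])
r=least_squares(f,[.58,-.12,0]);p=r.x;print(p,r.fun.round(1))
def loc(w):
    d=w[:,:2]-p[:2];c,s=np.cos(p[2]),np.sin(p[2]);return np.c_[c*d[:,0]+s*d[:,1],-s*d[:,0]+c*d[:,1]]
for nm,c,f_,u,z in [("levertip",B,fb,[143,293],.081),("levertip",A,fa,[508,215],.081),("tab?",B,fb,[150,362],.077),("tab?",A,fa,[545,185],.077),
  ("handleL",B,fb,[150,62],.15),("handleR",B,fb,[292,62],.15),("handle1",A,fa,[212,215],.15),("handle2",A,fa,[322,300],.15)]:
    l=loc(onz(c,f_(u),z))[0];print(nm,l.round(3),np.hypot(*l).round(3),"ang",np.arctan2(-l[1],-l[0]).round(3))
E
python3 fit0.py
```

```text
[ 0.58244118 -0.12271376  0.00812729] [-0.8  0.4 -0.1 -0.4  0.3  0.7  0.3 -1.7 -1.4 -0.4]
levertip [-0.09  -0.004] 0.09 ang 0.047
levertip [-0.092 -0.013] 0.093 ang 0.137
tab? [-0.085 -0.064] 0.107 ang 0.647
tab? [-0.09  -0.055] 0.105 ang 0.549
handleL [-0.081  0.161] 0.18 ang -1.102
handleR [0.019 0.154] 0.155 ang -1.695
handle1 [0.012 0.169] 0.17 ang -1.642
handle2 [-0.093  0.173] 0.196 ang -1.08
```

>>> jog_arm(moves=[0.1,-0.09,0,0,0,0,1,0.25,-0.22,0,0,0,0,1,0.4,-0.36,0,0,0,0,1,0.55,-0.49,0,0,0,0,1,0.7,-0.63,0,0,0,0,1,0.85,-0.76,0,0,0,0,1,0.95,-0.85,0,0,0,0,1,1.0,-0.9,0,0,0,0,1])

```text
time: 1.3
position: [0.379, -0.3007, 0.2228]
tool_rot: [3.12, 0.36, 0.001]
ft_force: [-0.2, -1.4, -0.0]
grip_width: 0.998
grip_force: 0.0
```

>>> jog_arm(moves=[0.06,-0.05,0,0,0,0,1,0.15,-0.14,0,0,0,0.03,1,0.25,-0.23,0,0,0,0.06,1,0.35,-0.32,0,0,0,0.1,1,0.44,-0.4,0,0,0,0.12,1,0.5,-0.45,0,0,0,0.12,1,0.53,-0.47,0,0,0,0.12,1,0.53,-0.47,0,0,0,0.12,1])

```text
time: 2.3
position: [0.5009, -0.1302, 0.2225]
tool_rot: [3.137, 0.158, -0.0]
ft_force: [-0.7, 0.1, -0.4]
grip_width: 0.997
grip_force: 0.0
```

```bash
python3 - <<'E'
from h import *
c=cam("wrist");s=ctrl.get_state();print(s["time"],s["position"],s["tool_rot"])
import pickle;pickle.dump((c,s),open("w1.pkl","wb"))
im=c[0][...,::-1];cv2.imwrite("pics/w1.png",cv2.resize(im,(800,600),interpolation=2))
E
```

```text
2.35 [ 0.50044845 -0.13101148  0.22242348] [ 3.13726302e+00  1.56176412e-01 -9.23890584e-04]
```

View pics/w1.png

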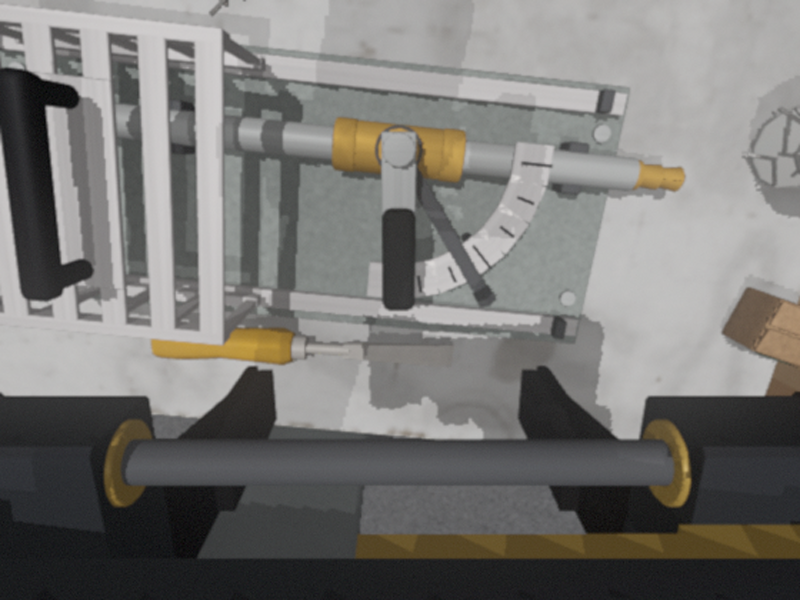

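The wrist view shows the lever's sleeve from (399,212) to (398,306), its hub at (399,150), and the pointer arm running from (425,185) to its tab near (485,293). The plate corners are at (628,88) and (574,342). I'll zoom in for precision.

```bash
python3 - <<'E'
import cv2
a=cv2.imread("pics/w1.png")
import pickle;c,s=pickle.load(open("w1.pkl","rb"))
im=c[0][85:225,250:370,::-1];im=cv2.convertScaleAbs(im,alpha=1.5,beta=15)
cv2.imwrite("pics/w1c.png",cv2.resize(im,None,fx=4.2,fy=4.2,interpolation=2))
E
```

```text
(no output)
```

View pics/w1c.png

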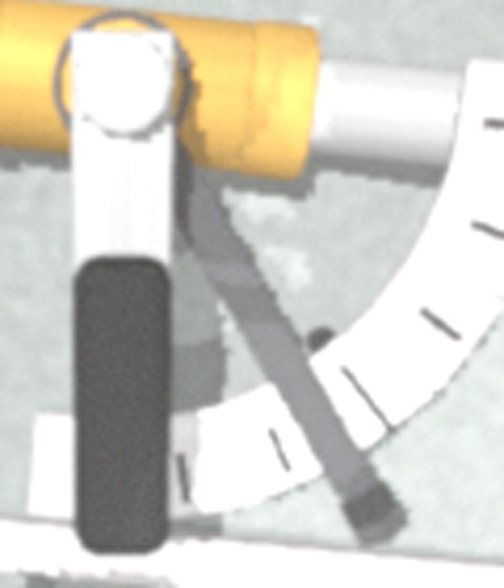

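```bash
cat >fit1.py <<'E'
from h import *
import pickle
from scipy.optimize import least_squares
C,s=pickle.load(open("w1.pkl","rb"))
A=cam("scene");B=cam("side")
fa=lambda u:np.array(u)/5+[205,165]
fb=lambda u:np.array(u)/4.5+[220,170]
fw=lambda u:np.array(u)*.7
fc=lambda u:np.array(u)/4.2+[250,85]
obs=[(B,fb([83,543]),(-.133,-.155,.01)),(B,fb([383,533]),(.057,-.155,.01)),(A,fa([262,555]),(-.133,.275,.01)),(A,fa([672,212]),(-.133,-.155,.01)),(A,fa([75,405]),(.057,.275,.01)),
(C,fw([628,88]),(.057,-.155,.01)),(C,fw([574,342]),(-.133,-.155,.01)),(C,fc([122,84]),(0,0,.092))]
def W(p,P): 
    c,s=np.cos(p[2]),np.sin(p[2]);P=np.atleast_2d(P);return np.c_[p[0]+c*P[:,0]-s*P[:,1],p[1]+s*P[:,0]+c*P[:,1],P[:,2]]
print("cam",C[3])
for sub in (obs,obs[5:]):
  f=lambda p:np.concatenate([proj(c,W(p,P))[0]-u for c,u,P in sub])
  r=least_squares(f,[.58,-.12,0]);p=r.x;print(p.round(4),r.fun.round(1))
  def loc(w):
    d=w[:,:2]-p[:2];c,s=np.cos(p[2]),np.sin(p[2]);return np.c_[c*d[:,0]+s*d[:,1],-s*d[:,0]+c*d[:,1]]
  for nm,u,z in [("sleeve0",fc([122.5,257]),.092),("sleeve1",fc([122.5,553]),.092),("armtop",fc([218,250]),.053),("armmid",fc([281,350]),.053),("armend",fc([342,450]),.053),
   ("arm2",fc([363,476]),.053),("tabtop",fc([383,530]),.077),("tick",fc([368,398]),.048),("tick",fc([280,450]),.048),("tick",fc([440,323]),.048),("h1",fw([14,75]),.15),("h2",fw([38,295]),.15)]:
    l=loc(onz(C,u,z))[0];print(nm,l.round(4),np.hypot(*l).round(4),"ang",np.arctan2(-l[1],-l[0]).round(3))
E
python3 fit1.py
```

```text
cam [ 0.58140399 -0.12171692  0.3832276 ]
[ 0.582  -0.1213  0.0055] [-1.1 -0.1 -0.4 -0.8 -0.2  1.   0.2 -1.4 -1.8 -0.2  2.  -1.5  0.8  2.1
 -1.7  0.2]
sleeve0 [-0.0315 -0.0045] 0.0319 ang 0.141
sleeve1 [-0.0914 -0.0102] 0.092 ang 0.112
armtop [-0.0322 -0.0257] 0.0412 ang 0.674
armmid [-0.0528 -0.0423] 0.0676 ang 0.676
armend [-0.0742 -0.0591] 0.0949 ang 0.672
arm2 [-0.0798 -0.0648] 0.1028 ang 0.681
tabtop [-0.0856 -0.0661] 0.1081 ang 0.658
tick [-0.0626 -0.0642] 0.0897 ang 0.798
tick [-0.0767 -0.0457] 0.0893 ang 0.537
tick [-0.0441 -0.0779] 0.0895 ang 1.056
h1 [0.0148 0.1639] 0.1646 ang -1.661
h2 [-0.0825  0.165 ] 0.1845 ang -1.107
[ 0.5822 -0.1211  0.0036] [ 1.9 -1.3  0.4  2.2 -1.8 -0. ]
sleeve0 [-0.0317 -0.0047] 0.032 ang 0.146
sleeve1 [-0.0915 -0.0106] 0.0921 ang 0.115
armtop [-0.0323 -0.0259] 0.0414 ang 0.676
armmid [-0.0528 -0.0425] 0.0678 ang 0.678
armend [-0.0743 -0.0594] 0.0951 ang 0.675
arm2 [-0.0799 -0.0651] 0.103 ang 0.684
tabtop [-0.0856 -0.0664] 0.1083 ang 0.66
tick [-0.0627 -0.0645] 0.0899 ang 0.8
tick [-0.0768 -0.046 ] 0.0895 ang 0.54
tick [-0.044  -0.0781] 0.0897 ang 1.058
h1 [0.0143 0.1638] 0.1644 ang -1.658
h2 [-0.083   0.1648] 0.1845 ang -1.104
```

>>> jog_arm(moves=[0.02,0,0.08,0,0,0,1,0.047,0,0.2,0,0,0,1,0.047,0,0.33,0,0,0,1,0.047,0,0.43,0,0,0,1,0.047,0,0.49,0,0,0,1,0.047,0,0.52,0,0,0,1,0.047,0,0.52,0,0,0,1,0.047,0,0.52,0,0,0,1])

```text
time: 3.45
position: [0.5157, -0.1291, 0.0676]
tool_rot: [3.137, 0.157, 0.003]
ft_force: [0.4, -0.3, -0.8]
grip_width: 1.001
grip_force: 0.0
```

>>> jog_arm(moves=[0,0,0,0,0,0,-0.2,0,0,0,0,0,0,-0.4,0,0,0,0,0,0,-0.6,0,0,0,0,0,0,-0.8,0,0,0,0,0,0,-0.8,0,0,0,0,0,0,-0.8,0,0,0,0,0,0,-0.8,0,0,0,0,0,0,-0.8], newtons=12)

```text
time: 4.45
position: [0.5148, -0.129, 0.0665]
tool_rot: [3.137, 0.157, -0.0]
ft_force: [-0.4, -0.7, 0.4]
grip_width: 0.227
grip_force: 12.0
```

```bash
cat >rows.py <<'E'
from h import *
ax=np.array([.582,-.1228]);yaw0=.0055
def row(P,yaw,s=None):
    s=s or ctrl.get_state();M=R.from_rotvec(s["tool_rot"])
    T=R.from_euler("z",yaw)*R.from_rotvec([np.pi,0,0])
    return np.r_[M.inv().apply(np.array(P)-s["position"])/.3,(M.inv()*T).as_rotvec()/np.radians(60)].round(3)
def lev(a,z=.066,r=.068): return [*(ax-r*np.array([np.cos(a+yaw0),np.sin(a+yaw0)])),z],a+yaw0
E
python3 - <<'E'
from rows import *
s=ctrl.get_state();print(s["position"],s["tool_rot"],s["grip_width"],s["ft_force"])
d=ax-s["position"][:2];print("lever ang from tcp",np.arctan2(d[1],d[0])-yaw0,np.hypot(*d))
for a in np.linspace(.095,.656,9):print(a.round(3),row(*lev(a,s["position"][2],np.hypot(*d))))
E
```

```text
[ 0.51480753 -0.1290229   0.0665023 ] [ 3.13743825e+00  1.56525194e-01 -1.43560499e-04] 0.22653266731217164 [-0.43302274 -0.7317057   0.37096244]
lever ang from tcp 0.08684962948248856 0.06748001122668308
0.095 [-0.     0.002  0.     0.     0.    -0.001]
0.165 [ 0.001  0.018  0.     0.     0.    -0.068]
0.235 [ 0.002  0.033  0.     0.     0.    -0.135]
0.305 [ 0.005  0.049  0.     0.     0.    -0.202]
0.376 [ 0.009  0.064  0.     0.     0.    -0.269]
0.446 [ 0.014  0.079  0.     0.     0.    -0.336]
0.516 [ 0.02   0.094  0.     0.     0.    -0.403]
0.586 [ 0.027  0.108  0.     0.     0.    -0.47 ]
0.656 [ 0.035  0.121  0.     0.     0.    -0.536]
```

>>> jog_arm(moves=[0.001,0.018,0,0,0,-0.068,-0.8,0.002,0.033,0,0,0,-0.135,-0.8,0.005,0.049,0,0,0,-0.202,-0.8,0.009,0.064,0,0,0,-0.269,-0.8,0.014,0.079,0,0,0,-0.336,-0.8,0.02,0.094,0,0,0,-0.403,-0.8,0.027,0.108,0,0,0,-0.47,-0.8,0.035,0.121,0,0,0,-0.536,-0.8], newtons=20)

```text
time: 5.45
position: [0.5288, -0.1649, 0.0665]
tool_rot: [2.97, 1.021, -0.001]
ft_force: [-0.0, -2.2, 0.2]
grip_width: 0.232
grip_force: 20.0
```

```bash
python3 - <<'E'
from rows import *
s=ctrl.get_state();print(s["time"],s["position"],s["tool_rot"],s["grip_width"],s["ft_force"],s["torque"])
d=ax-s["position"][:2];print("lever ang from tcp",np.arctan2(d[1],d[0])-yaw0,np.hypot(*d), row(*lev(.656)))
c=cam("wrist")
import pickle;pickle.dump((c,s),open("w2.pkl","wb"))
cv2.imwrite("pics/w2.png",cv2.resize(cv2.convertScaleAbs(c[0][...,::-1],alpha=1.3),(800,600),interpolation=2))
E
```

```text
5.45 [ 0.52882259 -0.1648585   0.0665442 ] [ 2.97017245e+00  1.02132598e+00 -7.17437275e-04] 0.2319112821499662 [-0.02550981 -2.17853324  0.18803883] [-0.35055058 -0.02063139 -0.25141272]
lever ang from tcp 0.6636731969154749 0.0677993684974838 [-0.001 -0.002  0.002  0.001  0.001  0.001]
```

View pics/w2.png

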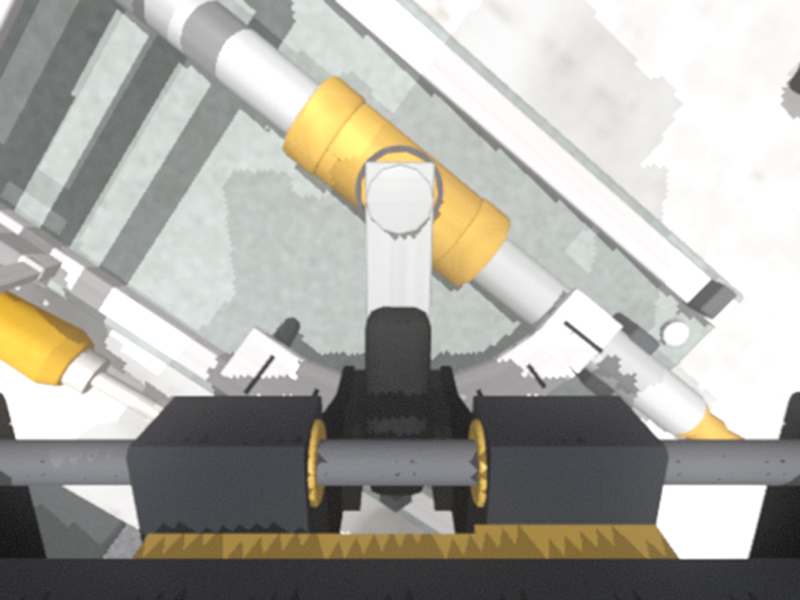

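The wrist image shows the lever over the pointer, with its axis at (400,200) and the tab peeking out near (393,498). I'll release, lift and check.

>>> jog_arm(moves=[0,0,0,0,0,0,0.4,0,0,0,0,0,0,0.4,0,0,0,0,0,0,0.4,0,0,-0.07,0,0,0,0.6,-0.02,0,-0.2,0,0,0,1,-0.047,0,-0.35,0,0,0,1,-0.047,0,-0.48,0,0,0,1,-0.047,0,-0.52,0,0,0,1])

```text
time: 6.5
position: [0.5191, -0.1726, 0.2253]
tool_rot: [2.968, 1.019, 0.005]
ft_force: [0.8, 0.0, -0.2]
grip_width: 0.978
grip_force: 0.0
```

>>> jog_arm(moves=[-0.047,0,0,0,0,0,1,-0.047,0,0,0,0,0,1,-0.047,0,0,0,0,0,1,-0.047,0,0,0,0,0,1,-0.047,0,0,0,0,0,1,-0.047,0,0,0,0,0,1,-0.047,0,0,0,0,0,1,-0.047,0,0,0,0,0,1])

```text
time: 7.5
position: [0.5067, -0.1812, 0.2226]
tool_rot: [2.971, 1.02, -0.0]
ft_force: [-0.2, -0.2, 0.5]
grip_width: 1.0
grip_force: 0.0
```

```bash
python3 - <<'E'
from rows import *
s=ctrl.get_state();print(s["time"],s["position"],s["tool_rot"],s["grip_width"])
c=cam("wrist")
import pickle;pickle.dump((c,s),open("w3.pkl","wb"))
q=proj(c,[[*ax,.08]])[0].astype(int);print(q)
x0,y0=q[0]-60,q[1]-20
im=c[0][y0:y0+140,x0:x0+130,::-1];print(x0,y0)
cv2.imwrite("pics/w3.png",cv2.resize(cv2.convertScaleAbs(im,alpha=1.5,beta=15),None,fx=4.2,fy=4.2,interpolation=2))
E
```

```text
7.5 [ 0.50670275 -0.18118194  0.22256811] [ 2.97126517e+00  1.02006474e+00 -2.46691734e-05] 1.0004305281244823
[279  88]
219 68
```

View pics/w3.png

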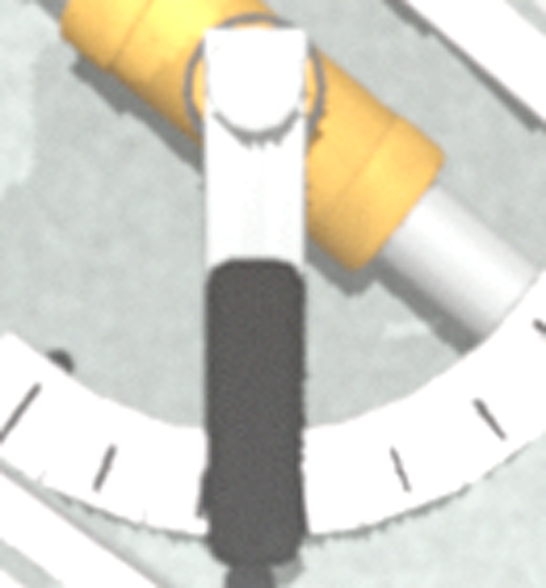

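The tab shows below the sleeve tip at about x 227–273, with the sleeve at 208–304, so the pointer sits slightly to the left and the lever has overshot by about 0.01 rad. I'll measure the edges.

```bash
python3 - <<'E'
from rows import *
import pickle;c,s=pickle.load(open("w3.pkl","rb"))
g=cv2.cvtColor(c[0],cv2.COLOR_RGB2GRAY).astype(float)
def edges(r,lo=262,hi=300):
    d=np.diff(cv2.GaussianBlur(g[r:r+1],(3,1),0)[0,lo:hi]);
    def sub(i): 
        w=np.abs(d[i-1:i+2]);return lo+.5+i+((w[2]-w[0])/w.sum())
    m=np.argmin(d[:20]);M=10+np.argmax(d[10:]);return sub(m),sub(M)
for r in list(range(95,128,6))+list(range(134,200,8)):
    e=edges(r);w=onz(c,[[np.mean(e),r]],.092 )[0];v=ax-w[:2];print(r,np.round(e,2),np.mean(e).round(2),"ang",(np.arctan2(v[1],v[0])-yaw0).round(4))
print(g[198:216,268:290].astype(int))
E
```

```text
95 [269.29 296.31] 282.8 ang 1.1054
101 [275.37 285.7 ] 280.54 ang 0.7497
107 [264.07 282.5 ] 273.29 ang 0.3396
113 [265.56 293.69] 279.63 ang 0.6686
119 [276.43 297.29] 286.86 ang 0.9044
125 [265.73 296.5 ] 281.12 ang 0.7069
134 [267.66 290.61] 279.14 ang 0.6521
142 [267.41 291.37] 279.39 ang 0.6578
150 [267.43 291.36] 279.4 ang 0.6577
158 [267.4  291.36] 279.38 ang 0.6574
166 [267.42 291.3 ] 279.36 ang 0.6571
174 [267.62 290.63] 279.13 ang 0.6542
182 [266.4  291.32] 278.86 ang 0.6514
190 [264.7 291.6] 278.15 ang 0.6445
198 [268.39 289.61] 279.0 ang 0.6536
[[101  71  55  55  57  58  56  59  58  58  58  57  58  60  59  61  61  56
   60  58  55  69]
 [119  83  60  53  53  55  56  58  59  56  58  59  58  57  60  59  58  59
   59  56  58  75]
 [137 106  74  56  54  53  53  56  57  58  57  58  58  58  56  54  57  57
   55  57  61  78]
 [145 129 105  83  63  56  53  53  55  55  58  56  54  56  56  56  56  55
   63  68  77  88]
 [145 142 136 118  98  74  57  57  57  58  55  56  58  55  60  67  71  73
   79  88  93  94]
 [146 144 144 140 128  93  66  61  64  60  60  60  59  61  63  76  94  
[... 438 characters left out ...]
4  63  67  67  64  64  91 127
  141 144 146 149]
 [145 141 139 124  94  69  65  64  65  63  65  67  64  66  64  68  91 127
  143 147 149 148]
 [145 144 139 126 100  79  75  70  66  66  65  68  67  69  70  75  89 120
  139 147 149 148]
 [146 145 141 131 102  83  81  81  76  73  70  71  73  74  78  78  93 124
  142 148 149 148]
 [143 145 145 132 104  87  83  84  82  84  83  78  79  78  79  82  87 111
  138 147 147 148]
 [136 143 142 132 105  86  86  85  86  88  82  81  80  80  79  81  85 108
  134 145 145 146]
 [128 136 136 129 108  92  84  83  85  84  80  80  77  78  81  83  88 105
  135 143 145 144]
 [122 124 131 128 116 109  97  89  87  85  84  83  79  84  86  88  93 107
  134 145 145 145]]
```

The lever is within about 0.4° of the tab, which is good. Next is the guard handle.

```bash
python3 - <<'E'
from rows import *
def st(x,y,z):
    c,s=np.cos(yaw0),np.sin(yaw0);return [ax[0]+c*x-s*y,ax[1]+s*x+c*y,z]
print(row(st(-.036,.166,.22),yaw0))
s=ctrl.get_state();s=dict(s);s["position"]=np.array(st(-.036,.166,.22));s["tool_rot"]=np.array([np.pi,np.pi*yaw0/2,0])
print(row(st(-.036,.166,.125),yaw0,s),row(st(-.036,-.0455,.22),yaw0,s))
E
```

```text
[ 0.56  -0.511  0.008  0.     0.     0.626]
[-0.     0.     0.317 -0.    -0.    -0.   ] [ 0.     0.705 -0.    -0.    -0.    -0.   ]
```

>>> jog_arm(moves=[0.05,-0.05,0,0,0,0.06,1,0.14,-0.13,0,0,0,0.16,1,0.24,-0.22,0,0,0,0.27,1,0.34,-0.31,0,0,0,0.38,1,0.44,-0.4,0,0,0,0.5,1,0.52,-0.47,0,0,0,0.59,1,0.56,-0.511,0.008,0,0,0.626,1,0.56,-0.511,0.008,0,0,0.626,1])

```text
time: 8.55
position: [0.5449, 0.0447, 0.2201]
tool_rot: [-3.141, -0.015, 0.0]
ft_force: [0.1, -1.4, 0.5]
grip_width: 1.001
grip_force: 0.0
```

>>> jog_arm(moves=[0,0,0,0,0,0,1,0,0,0,0,0,0,1,0,0,0,0,0,0,1,0,0,0,0,0,0,1,0,0,0,0,0,0,1,0,0,0,0,0,0,1,0,0,0,0,0,0,1,0,0,0,0,0,0,1])

```text
time: 9.55
position: [0.5451, 0.043, 0.2201]
tool_rot: [3.141, 0.009, -0.0]
ft_force: [0.7, 0.5, -0.3]
grip_width: 0.999
grip_force: 0.0
```

```bash
python3 - <<'E'
from rows import *
s=ctrl.get_state();print(s["time"],s["position"],s["tool_rot"])
c=cam("wrist")
cv2.imwrite("pics/w4.png",c[0][...,::-1])
E
```

```text
9.55 [0.54509833 0.04300359 0.2201237 ] [ 3.14148134e+00  9.36419768e-03 -6.59860947e-06]
```

View pics/w4.png

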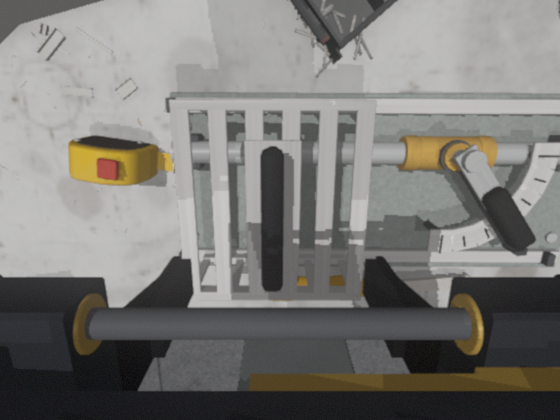

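The handle bar is at columns 261–285, rows 147–290, about 4 mm toward +y of the tool. I'll correct for that, descend and grip.

>>> jog_arm(moves=[0,-0.013,0.05,0,0,0,1,0,-0.013,0.15,0,0,0,1,0,-0.013,0.25,0,0,0,1,0,-0.013,0.3,0,0,0,1,0,-0.013,0.315,0,0,0,1,0,-0.013,0.315,0,0,0,1,0,-0.013,0.315,0,0,0,0.4,0,-0.013,0.315,0,0,0,0])

```text
time: 10.6
position: [0.5456, 0.0469, 0.1264]
tool_rot: [3.141, 0.009, 0.002]
ft_force: [-0.3, 0.0, -0.3]
grip_width: 0.853
grip_force: 0.0
```

>>> jog_arm(moves=[0,0,0,0,0,0,-0.5,0,0,0,0,0,0,-0.8,0,0,0,0,0,0,-0.8,0,0,0,0,0,0,-0.8,0,0,0,0,0,0,-0.8,0,0,0,0,0,0,-0.8,0,0,0,0,0,0,-0.8,0,0,0,0,0,0,-0.8], newtons=20)

```text
time: 11.6
position: [0.5451, 0.047, 0.1256]
tool_rot: [-3.141, -0.009, 0.0]
ft_force: [-0.5, 0.3, -0.3]
grip_width: 0.183
grip_force: 20.0
```

```bash
python3 - <<'E'
from rows import *
s=ctrl.get_state();print(s["time"],s["position"],s["tool_rot"],s["grip_width"],s["ft_force"])
y=s["position"][1];print(row([s["position"][0]+yaw0*.215,ax[1]-.0455,s["position"][2]],yaw0))
E
```

```text
11.6 [0.54505339 0.04701073 0.12559326] [-3.14147371e+00 -9.24731477e-03  3.50904246e-05] 0.18279603764901786 [-0.50010229  0.28079518 -0.27228779]
[-0.     0.718 -0.    -0.     0.     0.   ]
```

Gripped the bar at 16 mm. Slide most of the way, then ease onto the stop.

>>> jog_arm(moves=[0,0.05,0,0,0,0,-0.8,0,0.14,0,0,0,0,-0.8,0,0.24,0,0,0,0,-0.8,0,0.34,0,0,0,0,-0.8,0,0.44,0,0,0,0,-0.8,0,0.54,0,0,0,0,-0.8,0,0.62,0,0,0,0,-0.8,0,0.66,0,0,0,0,-0.8])

```text
time: 12.6
position: [0.5454, -0.1519, 0.1256]
tool_rot: [-3.141, -0.007, 0.003]
ft_force: [-4.5, 3.2, 2.2]
grip_width: 0.183
grip_force: 20.0
```

>>> jog_arm(moves=[0,0.01,0,0,0,0,-0.8,0,0.02,0,0,0,0,-0.8,0,0.03,0,0,0,0,-0.8,0,0.04,0,0,0,0,-0.8,0,0.05,0,0,0,0,-0.8,0,0.055,0,0,0,0,-0.8,0,0.06,0,0,0,0,-0.8,0,0.06,0,0,0,0,-0.8])

```text
time: 13.6
position: [0.5455, -0.1678, 0.1256]
tool_rot: [-3.141, -0.011, 0.004]
ft_force: [-4.7, 2.7, 3.5]
grip_width: 0.18
grip_force: 20.0
```

>>> jog_arm(moves=[0,0.003,0,0,0,0,-0.8,0,0.005,0,0,0,0,-0.8,0,0.008,0,0,0,0,-0.8,0,0.01,0,0,0,0,-0.8,0,0.012,0,0,0,0,-0.8,0,0.014,0,0,0,0,-0.8,0,0.014,0,0,0,0,-0.8,0,0.014,0,0,0,0,-0.8])

```text
time: 14.6
position: [0.5455, -0.1682, 0.1256]
tool_rot: [-3.137, -0.015, 0.005]
ft_force: [-5.6, 9.4, 5.5]
grip_width: 0.179
grip_force: 20.1
```

The guard is at its stop: force is up and there is no further travel. Next I relax, open and lift clear.

>>> jog_arm(moves=[0,-0.012,0,0,0,0,-0.8,0,-0.012,0,0,0,0,-0.4,0,-0.012,0,0,0,0,0.2,0,-0.012,0,0,0,0,0.6,0,-0.012,0,0,0,0,0.8,0,-0.012,-0.08,0,0,0,0.8,0,-0.012,-0.2,0,0,0,0.8,0,-0.012,-0.3,0,0,0,0.8])

```text
time: 15.6
position: [0.5466, -0.1698, 0.217]
tool_rot: [3.141, 0.009, 0.001]
ft_force: [-0.5, -0.0, -0.8]
grip_width: 0.864
grip_force: 0.0
```

>>> jog_arm(moves=[-0.05,0,-0.1,0,0,0,0.8,-0.1,0,-0.2,0,0,0,0.8,-0.15,0,-0.25,0,0,0,0.8,-0.15,0,-0.25,0,0,0,0.8,-0.15,0,-0.25,0,0,0,0.8,-0.15,0,-0.25,0,0,0,0.8,-0.15,0,-0.25,0,0,0,0.8,-0.15,0,-0.25,0,0,0,0.8])

```text
time: 16.6
position: [0.5014, -0.1698, 0.2902]
tool_rot: [-3.141, -0.01, 0.001]
ft_force: [-0.3, 0.6, -0.3]
grip_width: 0.902
grip_force: 0.0
```

```bash
python3 - <<'E'
from rows import *
s=ctrl.get_state();print(s["time"],s["position"],s["ft_force"])
c=cam("wrist");d=cam("side")
a=c[0][:,:,::-1];b=d[0][150:310,200:340,::-1]
a=cv2.resize(a,(440,330));b=cv2.resize(b,(350,400),interpolation=2)
o=np.zeros((400,790,3),np.uint8);o[:330,:440]=a;o[:,440:]=b
cv2.imwrite("pics/end.png",o)
E
```

```text
16.6 [ 0.50141142 -0.16982182  0.2901821 ] [-0.31449372  0.63098213 -0.30890263]
```

View pics/end.png

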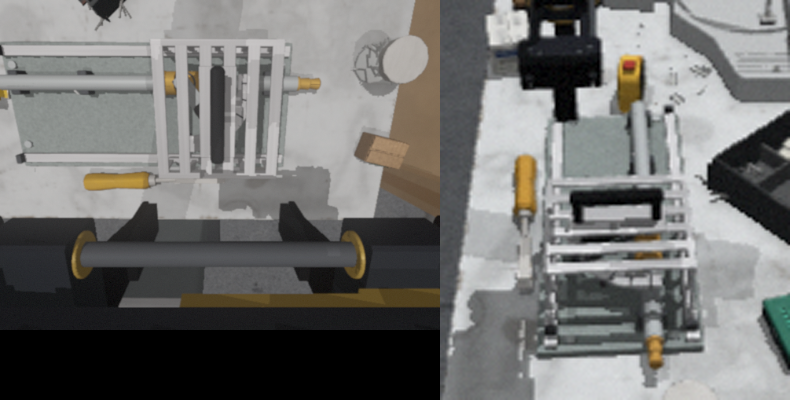

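The final pictures show the guard over the valve, with the handle at (217,115) in the wrist view. The gripper is clear and the surrounding items are undisturbed. Handing in.

```bash
python3 -c "
from bench import ctrl
print(ctrl.close_job())"
```

```text
the job is handed in; nothing more can be done
None
```

I handed the job in at about 17 s: the lever points at the pointer tab to within about 0.4° by the wrist camera, the guard is shut against its stop, and the gripper is clear; I saw no sign that the pointer or the loose items had moved.

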